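# Divert the grinding balls to the right-hand dish

### The job

The left dish has its three grinding balls, so the next three must go to the right one: press down the raised right-hand pad of the dispenser's seesaw gate until the gate rocks over and rests on its other stop, then press the round release key right down and keep it down until all three waiting balls have run into the right-hand dish, and let it spring up. Work by pressing with the fingertips only: lift and carry nothing, do not touch the balls, do not shift the dishes, and leave the other things on the bench alone.

Things in the scene. Friction and masses are not known exactly. Their poses are not given: they have to be found in the camera images.
- dispenser: ball dispenser on a low white base, 390 mm wide, 230 deep, 125 high, fixed. Origin on bench under the gate's pivot, midway between the dishes; x points away from the robot up the feed channel, y to the left dish, z up; yaw within 0.35 rad. The clear-walled channel runs from x = 153 to 8 mm at y = 0 and ends over the gate; two chutes lead from its ends to the dishes at x = -8, y = +150 and -150 mm.
- gate (a joint): seesaw gate, rad: a steel trough 140 mm long across the dispenser on an axle along its x, 55 mm above the bench. -0.28 = on its left stop (left end low, balls go left), +0.28 = on its right stop (balls go right). Top-heavy: it stays on either stop and falls over by itself once past 0; under 1 N at a pad rocks it. Rigid at the stops.
- pad_right (a point): middle of the top of the gate's right-hand black finger pad (40 mm deep, 34 wide, 6 thick), 50 mm in front of the pivot. Raised at the start, 94 mm above the bench; pressed to the right stop it is 55 mm above the bench and has moved 11 mm outward (dispenser -y). The trough's front wall behind it is at dispenser x = -13 mm and reaches at most 125 mm above the bench.
- pad_left (a point): the same on the gate's left-hand pad, which starts low and rises when the right one is pressed.
- key (a joint): release key, m: 0 = up (a stop pin stands in the channel and holds the balls), 0.014 = fully down (the pin is below the channel floor, the balls roll out one after another and reach the dish in 1 to 2 s). Springs back up when let go; 2 N starts it, 5.5 N holds it fully down, then it is rigid.
- key_top (a point): middle of the top of the round black release key, 32 mm across, 104 mm above the bench when up, to the right of the feed channel (at dispenser x = +50, y = -48 mm). The channel's side wall, 110 mm high there, stands 37 mm to the left of it.
- dish_left_floor (a point): middle of the inner floor of the left clear petri dish (55 mm across, 15 mm high, wall 2 mm), loose between four locating pins under the left spout; three steel balls already lie in it. Its inner floor is 16 mm above the bench.
- dish_right_floor (a point): the same of the right petri dish, which starts empty.
- dish_left: the left petri dish itself; origin at the centre of its underside.
- dish_right: the right petri dish itself; origin at the centre of its underside.
- beaker: bystander: a small glass beaker, 45 mm across, 105 mm high with its pipette, behind the left chute; origin at the centre of its underside.
- sample_dish: bystander: a petri dish of brown samples, 55 mm across, 17 mm high, in front of the right dish; origin at the centre of its underside.
- tweezers: bystander: steel tweezers, 118 mm long, lying in front of the dispenser; origin at the centre of the underside.
- syringe: bystander: a syringe, 142 mm long, lying on the left; origin at the centre of the underside.
- marker: bystander: a marker pen, 132 mm long, lying on the right; origin at the centre of the underside.
- ball_1: centre of steel grinding ball 1 of the three waiting in the feed channel (15 mm across, 14 g), counted from the stop pin.
- ball_2: centre of steel grinding ball 2 of the three waiting in the feed channel (15 mm across, 14 g), counted from the stop pin.
- ball_3: centre of steel grinding ball 3 of the three waiting in the feed channel (15 mm across, 14 g), counted from the stop pin.
- done_1: centre of one of the three steel balls (15 mm) already in the left dish.
- done_2: centre of one of the three steel balls (15 mm) already in the left dish.
- done_3: centre of one of the three steel balls (15 mm) already in the left dish.
Things that resemble listed ones, but are neither listed nor needed, are in the scene too. What is shaped like the dish_right but turquoise is not meant. Leave any orange look-alike of the dish_left alone.

How it is judged (in metres and radians):
On the way, in this order (a step that is already met when the one before it is completed fails the run):
1. the gate rests on its right stop while the key is still up (value of joint gate above 0.25 rad and value of joint key below 0.003 m), for 0.2 s.
2. the release key is pressed down with the gate still over to the right (value of joint key above 0.011 m and value of joint gate above 0.22 rad), for 0.1 s.
At the end, for the whole second after the job is handed in: gate on its right stop (above 0.25 rad), key up (under 2 mm), the three fed balls at rest in the right dish and the other three in the left (centres within 27 mm of its middle, under 27 mm above its underside), both dishes moved under 12 mm (value of joint gate above 0.25 rad and value of joint key below 0.002 m and horizontal distance between each of ball_1, ball_2, ball_3 and dish_right_floor below 0.027 m and z of each of ball_1, ball_2, ball_3 in the frame of dish_right below 0.027 m and linear speed of each of ball_1, ball_2, ball_3, done_1, done_2, done_3 below 0.05 m/s and horizontal distance between each of done_1, done_2, done_3 and dish_left_floor below 0.027 m and z of each of done_1, done_2, done_3 in the frame of dish_left below 0.027 m and distance of each of dish_left, dish_right from where it was at the start of the episode below 0.012 m); the robot touches nothing.
It fails at once if the robot touches a ball (contact force between any of the fingers, the arm and ball_1 above 0.3 N or contact force between any of the fingers, the arm and ball_2 above 0.3 N or contact force between any of the fingers, the arm and ball_3 above 0.3 N or contact force between any of the fingers, the arm and done_1 above 0.3 N or contact force between any of the fingers, the arm and done_2 above 0.3 N or contact force between any of the fingers, the arm and done_3 above 0.3 N).
It fails at once if a ball is lifted out of the channel or carried (height (world z) of any of ball_1, ball_2, ball_3, done_1, done_2, done_3 above 0.135 m).
It fails at once if a waiting ball goes to the left dish (horizontal distance between any of ball_1, ball_2, ball_3 and dish_left_floor below 0.035 m).
It fails at once if a dish is lifted or pushed out of its place (distance of any of dish_left, dish_right from where it was at the start of the episode above 0.012 m).
It fails at once if a bystander is knocked, shifted or lifted (distance of any of beaker, sample_dish, tweezers, syringe, marker from where it was at the start of the episode above 0.02 m).
It also fails if it takes over 34 s, if anything falls off the work surface, if the arm or the gripper's body presses on something with over 40 N, if the wrist force passes 120 N, or if a joint passes its speed limit or range.

### The arm

A 6-joint arm with a two-finger parallel gripper is mounted at the origin on a cart in front of the work surface, level with it; the furniture and walls round the work are solid. World frame = base frame: x ahead of the robot, y to its left, z up, the work surface at z = 0. Lengths are in mm, angles in rad, forces in N, time in s.
With the tool pointing down it reaches from about 325 to 900 mm from the base axis. Payload 6.1 kg.
Tool frame: the origin (TCP) lies midway between the tips of the shut fingers; the grasp point (between the pads) lies 19 mm behind it; z points along the fingers, y is the line along which they close (so a half turn about z gives the same grasp; the last joint's range is limited). The gripper opens to 85 mm and grips with 20 to 120 N. Pads are 22 mm wide; open, the fingers measure 114 mm over their backs; the gripper's body (76 mm by 85 mm) begins 54 mm behind the grasp point. The pads swing forward as they close: fully open they stand 13 mm farther back than shut.
Start: joints at [1.145, 0.22, 1.526, -0, 1.395, -0.126], TCP at [184.579, 597.115, 231.3] pointing down, gripper open.
Joint ranges: [-2.98, 2.98], [-0.91, 2.08], [0.09, 2.57], [-1.24, 4.39], [0.2, 2.65], [-2.68, 2.68]. Speed limits (rad/s): [2.57, 2.57, 3.01, 3.14, 3.14, 3.14].

### API

Orientations are given as a unit quaternion [w, x, y, z].
In Python, from workcell import ctrl gives the robot as it stands. Calls block until the motion is done:
- ctrl.move_to(position, orientation): joint-space move of the TCP to a pose.
- ctrl.move_l(position, max_speed=150, ori=None): straight line of the TCP; ori=None keeps the orientation; max_speed is the mean speed in mm/s.
- ctrl.move_j(angles): joint-space move.
- ctrl.release() and ctrl.grasp(): open the fingers fully, or close them until they stop; the grip force is fixed at half the most.
- ctrl.pause(seconds).
- ctrl.solve_ik(position, orientation): joint angles nearest the present ones, or None.
- ctrl.observe(): the state.
- ctrl.grab_frame(name): name is "side" or "top" or "wrist"; returns a dict with "image" (384x512x3 uint8, red, green, blue), "fx", "fy", "cx", "cy" (pixels), "pose" (4x4, takes a point from camera to world coordinates); the wrist camera has in their place "hand_eye" (4x4, takes a point from camera to tool coordinates, whose origin is the TCP and whose axes are the flange's). Camera axes: x right, y down, z forward; pixel columns grow to the right and rows downward; lengths in mm; the calibration is good to about 2 mm. A picture is of the moment at which its call begins: read the wrist's pose just before it. There is no depth.
A pose or a line that the arm cannot do raises ctrl.MotionError and nothing moves.
- ctrl.finish_job(): hands the job in; it is judged then, once.
The state is a dict: "clock": time; "qpos": joint angles; "dq": joint speeds; "tau": joint torques, N m; "eef_pos": TCP position; "orientation": TCP orientation; "contact_force": force on the tool from outside, world axes, zero at the start; "ft_torque": the same for the moment, N m; "finger_gap": opening from 0.0 (shut) to 1.0 (fully open); "gripper_force": force on a finger pad.
Only numpy, scipy, OpenCV 4.12 (cv2) and the standard library are available. Lean on these libraries where they do the work, as an engineer would, in place of code of your own. Each camera call takes 0.05 s, during which the arm holds its last target. There are 200 camera calls.

## Working session

There is one attempt and no reset: what is moved stays moved. The work goes in short steps, each a Python script; the robot and the scene stay as the last script left them, time stands still between calls to the robot, and variables do not carry over. Pictures are saved under pics/ and viewed, at most 10 in all, crops included, and the job is handed in when it is done.

```bash
mkdir -p pics; python3 - <<'E'
from workcell import ctrl
import cv2,pickle
d={}
for n in("top","side"):
    f=ctrl.grab_frame(n);d[n]=f
    cv2.imwrite(f"pics/{n}0.png",f["image"][:,:,::-1])
    print(n,f["fx"],f["cx"],f["cy"],f["pose"].round(3).tolist())
pickle.dump(d,open("f0.pkl","wb"))
s=ctrl.observe();print(s["clock"],s["eef_pos"],s["orientation"],s["contact_force"])
E
```

```text
top 396.18215129914046 261.22542282046635 187.11705172850432 [[-0.022, -0.992, 0.124, 387.702], [-1.0, 0.023, 0.006, -13.047], [-0.009, -0.124, -0.992, 1640.248], [0.0, 0.0, 0.0, 1.0]]
side 431.8247072368024 248.1552663011934 190.00413570916058 [[-0.804, -0.456, 0.381, 86.155], [-0.594, 0.605, -0.53, 647.389], [0.011, -0.653, -0.757, 1053.238], [0.0, 0.0, 0.0, 1.0]]
0.1 [184.34068635 596.61047447 230.27625357] [-2.52431282e-04  1.49317713e-01  9.88788861e-01 -8.62734761e-04] [ 0.33613739  0.16129227 -0.31399883]
```

View pics/top0.png

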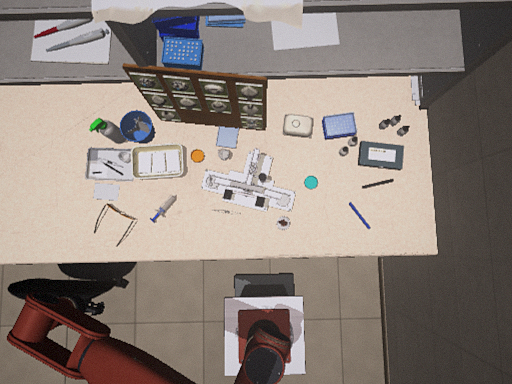

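View pics/side0.png

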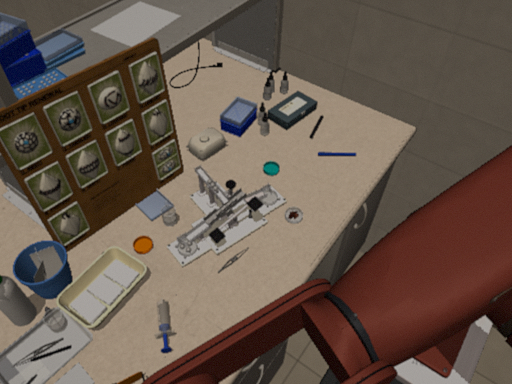

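The top view shows the dispenser at about (250,185), with black pads near (232,194) and (260,202) and the key near (263,178). In the side view the pads are near (217,236) and (255,205) and the key near (231,185). Next I'll segment the black blobs.

```bash
cat > h.py <<'E'
import numpy as np,cv2
def ray(f,u,v):
    P=np.array(f["pose"]);d=P[:3,:3]@np.array([(u-f["cx"])/f["fx"],(v-f["cy"])/f["fy"],1]);return P[:3,3],d/np.linalg.norm(d)
def onz(f,u,v,z):
    o,d=ray(f,u,v);return o+d*(z-o[2])/d[2]
def tri(r1,r2):
    (a,d),(b,e)=r1,r2
    t=np.linalg.lstsq(np.c_[d,-e],b-a,rcond=None)[0]
    p,q=a+d*t[0],b+e*t[1];return (p+q)/2,np.linalg.norm(p-q)
E
python3 - <<'E'
import pickle,cv2,numpy as np
from h import *
d=pickle.load(open("f0.pkl","rb"))
R={"top":(195,140,105,80),"side":(160,155,135,115)}
for n,(x,y,w,h) in R.items():
    im=d[n]["image"][y:y+h,x:x+w]
    m=(im.max(2)<60).astype(np.uint8)
    k,l,s,c=cv2.connectedComponentsWithStats(m)
    for i in range(1,k):
        if s[i,4]>=12: print(n,(c[i]+[x,y]).round(1),s[i,2:])
    cv2.imwrite(f"pics/{n}c.png",cv2.resize(im[:,:,::-1],None,fx=5,fy=5,interpolation=cv2.INTER_CUBIC))
E
```

```text
top [225.5 192.7] [ 6  8 13]
side [164.7 157.6] [12  8 32]
side [168.8 169.9] [19 15 52]
side [171.  176.1] [ 23  23 121]
side [230.3 185.1] [10 14 73]
side [234.8 193.9] [12  9 19]
side [228.6 207.5] [30 25 67]
side [254.6 203.5] [ 16  14 122]
side [209.8 214.4] [12 10 22]
side [249.9 214. ] [ 3  8 15]
side [229.3 212.8] [ 6  5 12]
side [291.8 214.8] [ 6  6 28]
side [216.5 235. ] [ 16  15 132]
```

View pics/topc.png

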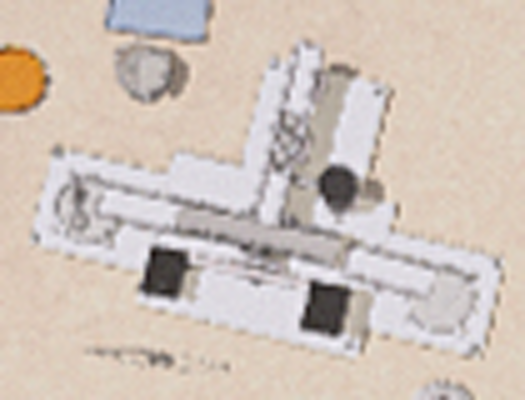

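View pics/sidec.png

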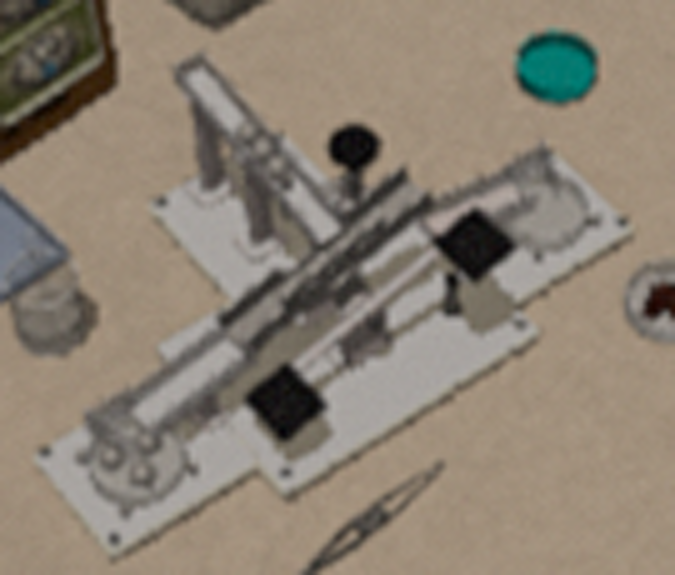

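The crops show the right pad at about top (260.4,201.4) and side (254.6,203.5), and the key at top (262.6,177.4) and side (230.5,184.5). The left dish, holding three balls, is at side (187,248) and the balls in the channel are around top (253,168). I'll triangulate and check these against the heights.

```bash
python3 - <<'E'
import pickle,cv2,numpy as np
from h import *
d=pickle.load(open("f0.pkl","rb"))
seeds={"top":dict(PL=(228,194.6),PR=(260.4,201.4),K=(262.6,177.4)),"side":dict(PL=(217,235),PR=(254.6,203.5),K=(230.5,184.2))}
c={}
for n in seeds:
    g=cv2.resize(d[n]["image"].max(2),None,fx=4,fy=4,interpolation=cv2.INTER_CUBIC)
    k,l,s,cc=cv2.connectedComponentsWithStats((g<(105 if n=="top" else 48)).astype(np.uint8))
    for q,(u,v) in seeds[n].items():
        i=l[int(v*4),int(u*4)]; c[n,q]=(cc[i]+.5)/4-.5; print(n,q,i,c[n,q].round(2),s[i,2:]/[4,4,16])
loc=dict(PL=(-50,0,0),PR=(-50,0,94),K=(50,-48,104))
for q,z in dict(PL=55,PR=94,K=104).items():
    p,e=tri(ray(d["top"],*c["top",q]),ray(d["side"],*c["side",q]))
    print(q,"tri",p.round(1),"gap",e.round(1),"top@z",onz(d["top"],*c["top",q],z).round(1),"side@z",onz(d["side"],*c["side",q],z).round(1))
# dish right & left & base corners (top, z=~6)
x=lambda a,b:(195+a/5,140+b/5)
for nm,u,z in [("dishR",x(442,302),16),("dishL",x(85,212),16),("baseFL",x(37,240),6),("baseBL",x(57,150),6),("baseFR",x(478,353),6),("baseBR",x(500,260),6),("back",x(380,90),6),("chtop",x(310,42),125)]:
    print(nm,onz(d["top"],*u,z).round(1))
E
```

```text
top PL 132 [227.53 193.98] [ 9.75   10.     67.4375]
top PR 134 [259.65 201.24] [ 9.75 10.75 73.  ]
top K 123 [262.09 176.93] [ 7.75    8.75   47.8125]
side PL 428 [216.52 235.06] [ 15.      14.75   123.0625]
side PR 340 [254.45 203.54] [ 15.5     13.75   115.4375]
side K 298 [230.28 184.17] [ 9.25    9.5    59.9375]
PL tri [562.2 133.7  51.5] gap 0.2 top@z [561.7 133.4  55. ] side@z [560.7 135.6  55. ]
PR tri [526.1   4.1  91.1] gap 0.5 top@z [526.    4.2  94. ] side@z [524.6   6.   94. ]
K tri [621.6  -7.2  99.5] gap 1.0 top@z [620.5  -7.5 104. ] side@z [619.6  -3.9 104. ]
dishR [534.3 -92.6  16. ]
dishL [615.7 200.8  16. ]
baseFL [594.5 242.3   6. ]
baseBL [670.  225.3   6. ]
baseFR [ 492.3 -121.6    6. ]
baseBR [ 569.1 -142.2    6. ]
back [714.8 -46.2   6. ]
chtop [730.3   9.8 125. ]
```

The dishes and pads both give a yaw of about -0.27. The origin comes out near (588,52), consistent within about 4 mm, and the heights agree within 4 mm. I'll shut the fingers, hover, and refine with the wrist camera.

```bash
python3 - <<'E'
from workcell import ctrl
from h import *
import pickle
from scipy.spatial.transform import Rotation as Ro
q=[0,.1347,.9909,0]
ctrl.grasp(); ctrl.move_to([520,5,270],q)
s=ctrl.observe(); f=ctrl.grab_frame("wrist")
T=np.eye(4);T[:3,:3]=Ro.from_quat(s["orientation"],scalar_first=True).as_matrix();T[:3,3]=s["eef_pos"]
f["pose"]=T@f["hand_eye"]; pickle.dump(f,open("w.pkl","wb"))
cv2.imwrite("pics/w.png",f["image"][:,:,::-1])
print(s["clock"],s["eef_pos"],s["finger_gap"],s["contact_force"])
for p in[(525,5,94),(621,-6,104),(562,134,55)]:
    c=np.linalg.inv(f["pose"])@[*p,1];print((c[:2]/c[2]*[f["fx"],f["fy"]]+[f["cx"],f["cy"]]).round(1))
g=f["image"].max(2)
k,l,st,c=cv2.connectedComponentsWithStats((g<60).astype(np.uint8))
for i in range(1,k):
    if st[i,4]>200: print(c[i].round(1),st[i],[onz(f,*c[i],z).round(1)[:2] for z in(55,94,104)])
E
```

```text
3.2917 [519.99395345   5.76618639 269.91652825] 0.0027866817391371318 [ 0.06298112 -0.43671038 -0.10999768]
[256.1 176.1]
[268.5 254.7]
[360.4 170.1]
[39.1 20.5] [ 24   0  31  49 475] [array([ 296.4, -184.6]), array([ 313.4, -161.7]), array([ 317.8, -155.8])]
[359.9 170. ] [338 155  36  31 659] [array([561.6, 133.4]), array([549.7, 121.6]), array([546.7, 118.6])]
[256.7 180.9] [243 160  28  34 532] [array([540.3,   1.4]), array([530.7,   4.1]), array([528.2,   4.7])]
[497.6 215. ] [490 183  22  74 553] [array([672.2, 301.7]), array([648.2, 271.5]), array([642. , 263.8])]
[258.7 331.3] [    0   224   512   160 48188] [array([769.9, -58.6]), array([735.3, -49.5]), array([726.4, -47.1])]
```

View pics/w.png

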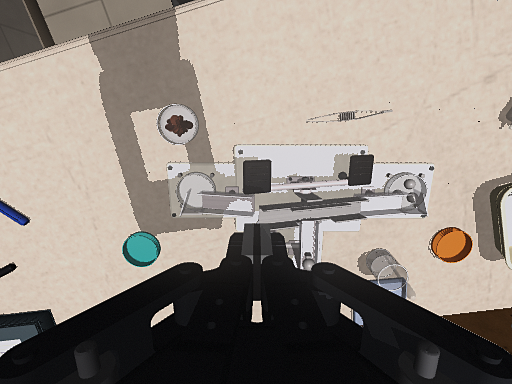

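The right pad is at wrist pixel (257,177), within a pixel or so of the prediction (256,176). The fingers hide the key. Pressing the pad now, following its outward swing.

```bash
python3 - <<'E'
from workcell import ctrl
from h import *
import pickle
q=[0,.1347,.9909,0]
ex=np.array([.964,-.267,0]);ey=np.array([.267,.964,0])
P=np.array([526,4.5,0])-6*ex
ctrl.move_to(P+[0,0,108],q)
for z in range(100,57,-4):
    ctrl.move_l(P-ey*11*np.clip((94-z)/39,0,1)+[0,0,z],60)
    s=ctrl.observe();print(z,s["eef_pos"].round(1),s["contact_force"].round(1))
    if abs(s["contact_force"]).max()>15: break
ctrl.move_l(s["eef_pos"]+[0,0,70],150)
ctrl.move_to(P-60*ex+[0,0,260],q)
print(ctrl.observe()["clock"])
d={n:ctrl.grab_frame(n) for n in("top","side")};pickle.dump(d,open("f1.pkl","wb"))
ims=[cv2.resize(d[n]["image"][y:y+h,x:x+w,::-1],(400,340)) for n,(x,y,w,h) in {"top":(195,140,105,90),"side":(160,155,135,115)}.items()]
cv2.imwrite("pics/b.png",np.hstack(ims))
E
```

```text
100 [521.   6. 101.] [ 0.4 -0.3  0.5]
96 [520.1   6.1  95.9] [ 0.5 -0.1 -1.1]
92 [519.8   5.6  91.6] [0.2 0.5 0.9]
88 [519.4   4.5  87.6] [ 0.4 -0.1 -0.8]
84 [519.1   3.3  83.6] [ 0.1 -0.   0.9]
80 [518.8   2.3  79.6] [ 0.2  0.6 -0.7]
76 [518.6   1.2  75.6] [-0.4  0.3 -0. ]
72 [5.183e+02 1.000e-01 7.160e+01] [-0.6 -0.2  0.4]
68 [517.9  -1.   67.6] [-0.  -1.3 -0.3]
64 [517.6  -2.1  63.6] [-0.  -1.   0.5]
60 [517.4  -3.2  59.6] [-0.2 -0.3  0.1]
8.0583
```

View pics/b.png

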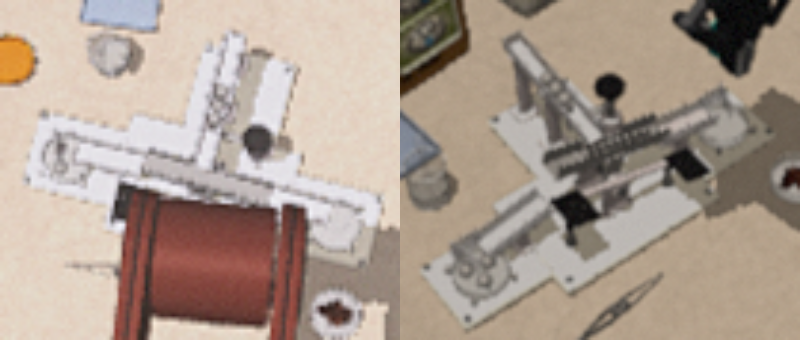

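The gate has rocked over: in the side view the left pad (~575,208 in the crop) now stands raised and the right pad (~688,165) is low. All waiting balls are still in the channel. Next is the key, with a force stop.

```bash
python3 - <<'E'
from workcell import ctrl
from h import *
q=[0,.1347,.9909,0]
K=np.array([622,-7,0])
ctrl.move_to(K+[0,0,150],q)
ctrl.move_l(K+[0,0,107],100)
for z in [104,101,98,95,93,91,90,89,88,87,86]:
    ctrl.move_l(K+[0,0,z],40);ctrl.pause(.1)
    s=ctrl.observe();print(z,s["eef_pos"].round(1),s["contact_force"].round(1))
    if abs(s["contact_force"][2])>14: break
ctrl.pause(3.5)
s=ctrl.observe();print(s["clock"],s["contact_force"].round(1))
d={n:ctrl.grab_frame(n) for n in("top","side")}
ims=[cv2.resize(d[n]["image"][y:y+h,x:x+w,::-1],(400,340)) for n,(x,y,w,h) in {"top":(195,140,105,90),"side":(160,155,135,115)}.items()]
cv2.imwrite("pics/c.png",np.hstack(ims))
E
```

```text
104 [622.3  -7.  104.4] [0.3 0.8 0. ]
101 [622.4  -7.1 101.4] [ 1.  -0.5  2.2]
98 [622.3  -7.   98.2] [ 1.  -0.4  3.3]
95 [622.2  -7.   95.1] [ 0.4 -0.   3.1]
93 [622.2  -7.   93.1] [ 0.7 -0.5  3.7]
91 [622.1  -7.   91.2] [ 0.2 -0.2  5.8]
90 [622.1  -7.   90.1] [ 1.3 -0.9  4.4]
89 [622.2  -7.   90. ] [-1.1  0.  11.1]
88 [622.2  -7.   89.9] [-4.   1.  14.9]
16.1917 [-3.7 -0.1 15.2]
```

View pics/c.png

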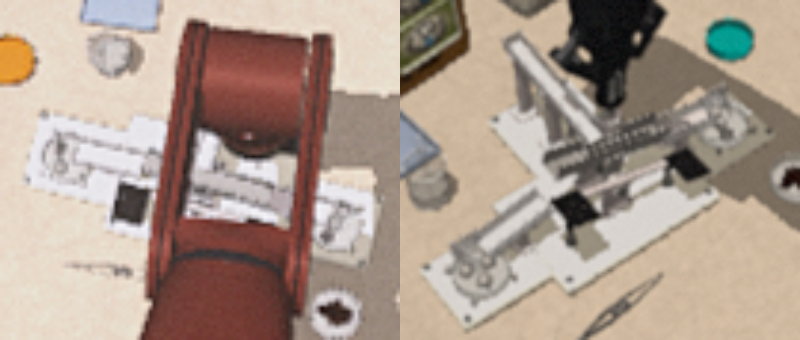

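The key bottomed at 90 mm, the channel is empty in the side view, and balls show in the right dish (~725,125). I'll let the key up and check.

```bash
python3 - <<'E'
from workcell import ctrl
from h import *
q=[0,.1347,.9909,0]
ctrl.move_l([622,-7,190],120)
ctrl.move_to([420,-7,300],q);ctrl.pause(.3)
s=ctrl.observe();print(s["clock"],s["contact_force"].round(1))
d={n:ctrl.grab_frame(n) for n in("top","side")}
ims=[cv2.resize(d[n]["image"][y:y+h,x:x+w,::-1],(400,450),interpolation=cv2.INTER_CUBIC) for n,(x,y,w,h) in {"top":(240,160,60,60),"side":(205,160,85,85)}.items()]
cv2.imwrite("pics/d.png",np.hstack(ims))
E
```

```text
18.5083 [-0.3 -1.4 -0.4]
```

View pics/d.png

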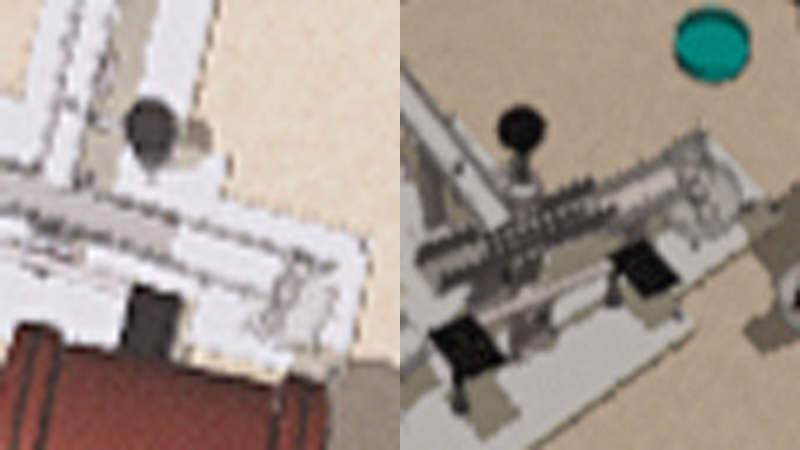

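The key is up (side ~520,130), the gate is still right, the channel holds only the pin (~460,168), and a cluster of balls lies in the right dish (~705,190). Handing in.

```bash
python3 -c "
from workcell import ctrl
print(ctrl.finish_job())"
```

```text
the job is handed in; nothing more can be done
None
```

The job is handed in, with no verdict returned: the gate rocked onto its right stop, the key was pressed fully down and sprang back up, and the last pictures show the channel empty and the balls in the right dish, though too coarsely to count all three.

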